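# Shut the detector shutter and draw out the dish tray of a luminescence reader

## Robot

A 6-joint arm with a two-finger parallel gripper is mounted at the origin on a cart in front of the work surface, level with it; the furniture and walls round the work are solid. World frame = base frame: x ahead of the robot, y to its left, z up, the work surface at z = 0. Lengths are in m, angles in rad, forces in N, time in s.
With the tool pointing down it reaches from about 0.275 to 0.825 m from the base axis. Payload 4.9 kg.
Tool frame: the origin (TCP) lies midway between the tips of the shut fingers; the grasp point (between the pads) lies 19 mm behind it (bot.grip_depth is the distance from the TCP to the grasp point, in m); z points along the fingers, y is the line along which they close (so a half turn about z gives the same grasp; the last joint's range is limited). The gripper opens to 85 mm and grips with 20 to 120 N. Pads are 22 mm wide; open, the fingers measure 114 mm over their backs; the gripper's body (76 mm by 85 mm) begins 54 mm behind the grasp point. The pads swing forward as they close: fully open they stand 13 mm farther back than shut.
Start: joints at [-1.409, 0.326, -0.193, 1.052, 0, 1.437], TCP at [0.16, -0.526, 0.198] pointing down, gripper open.
Joint ranges: [-2.65, 2.65], [-0.97, 1.79], [-1.3, 1.35], [-1.93, 2.1], [-1.47, 1.37], [-3.14, 3.14]. Speed limits (rad/s): [2.57, 2.57, 3.14, 3.14, 3.14, 3.14].

## Interface

Orientations are given as a unit quaternion [w, x, y, z].
In Python, from cell import bot gives the robot as it stands. Calls block until the motion is done:
- bot.move_pose(position, orientation): joint-space move of the TCP to a pose.
- bot.move_linear(position, speed=0.15, rotation=None, until_force=None): straight line of the TCP; rotation=None keeps the orientation; speed is the mean speed in m/s. With until_force (N) it stops when the force on the tool has changed by that much, and returns True; else False.
- bot.goto_joints(angles): joint-space move.
- bot.set_gripper(opening, grasp_force=None): opening from 0.0 (shut) to 1.0 (fully open); grasp_force is the grip in N (None keeps the last); returns when the fingers have stopped.
- bot.wait(seconds).
- bot.solve_ik(position, orientation): joint angles nearest the present ones, or None.
- bot.camera(name): name is "scene" or "top" or "wrist"; returns the picture (480x640x3 uint8, red, green, blue); there is no depth.
- bot.calibration(name): a dict with "mtx" (3x3 intrinsics, pixels), "extrinsics" (4x4, takes a point from world to camera coordinates); the wrist camera has in their place "hand_eye" (4x4, takes a point from camera to tool coordinates, whose origin is the TCP and whose axes are the flange's). Camera axes: x right, y down, z forward; pixel columns grow to the right and rows downward; lengths in m; the calibration is good to about 2 mm. A picture is of the moment at which its call begins: read the wrist's pose just before it. calibration takes no time and is no camera call.
A pose or a line that the arm cannot do raises bot.PlanningError and nothing moves.
- bot.close_job(): hands the job in; it is judged then, once.
Trained networks look in the newest picture that a camera, given by its name, has taken for a name from the list of things; names that differ only in an ending like _2 or _b are one class to them, and where a whole thing is asked for, a point or a joint stands for the part that bears it (a point fixed in the world has none). Each returns a list of dicts, best first, with "confidence" (0 to 1); they miss things now and then, are a little off and sometimes report something else, mostly with a low value. They report only what shows in the picture. A call takes as long as a camera call.
- bot.search_frame(camera, thing): "bbox" ([left, top, width, height] in pixels, round what is visible of it).
Readings, each from a call of its own:
- bot.read_clock(): time.
- bot.read_joint_positions(): joint angles.
- bot.read_joint_vel(): joint speeds.
- bot.read_joint_efforts(): joint torques, N m.
- bot.read_position(): TCP position.
- bot.read_tool_rot(): TCP orientation.
- bot.read_ft_force(): force on the tool from outside, world axes, zero at the start.
- bot.read_moment(): the same for the moment, N m.
- bot.read_gripper_width(): opening from 0.0 (shut) to 1.0 (fully open).
- bot.read_finger_force(): force on a finger pad.
Only numpy, scipy, OpenCV 4.12 (cv2) and the standard library are available. Lean on these libraries where they do the work, as an engineer would, in place of code of your own. Each camera call takes 0.05 s, during which the arm holds its last target. There are 200 camera calls.

## Task

The dish in the bench luminescence reader has been counted and must be made ready to take away. First push the black shutter tab on the reader's front deck all the way to the right-hand end of its slot (right as seen from the reader's front), which covers the light detector and frees the tray. Then hook a fingertip behind the upturned lip of the tray's pull and draw the tray straight out to its stop, leaving the dish lying in its seat; pinch, lift or carry nothing, and leave the other things on the bench where they are.

Things in the scene. Friction and masses are not known exactly. Their poses are not given: they have to be found in the camera images.
- reader: luminescence reader, white, fixed on the bench, 200 mm deep (x) by 170 wide (y). Origin: centre of its underside. -x is its front (towards the robot), +y its left seen from the front, z up. Front deck: flat, 85 mm above the bench, from x = -100 mm back to a sloped face at x = -54 mm; the rear part is 125 mm high. The bench in front of it, under the tray's path, is clear.
- shutter (a joint): opening of the shutter slide, m: 0 = shut, tab at the right-hand end of its slot (by the solid dot); 0.040 = open, tab at the left-hand end (by the ring). Grows as the tab moves along the reader's +y. Moves with about 2 N and stays where it is left. Open by more than about 6 mm, its pin stands before a stop plate of the tray and holds the tray within about 5 mm of home.
- tab (a point): top edge, middle of its width, of the left face of the shutter tab (the face to push on to shut it). The tab is an upright black plate 24 mm wide along the reader's x and 11 mm thick along its y (from this face to the right); this edge is 20 mm above the deck. A foot plate 4 mm high stands 5 mm out to the left of this face. The deck to the left of it is clear for 60 mm.
- tray (a joint): how far the tray is drawn out, m: 0 = home, 0.120 = at its stop. It moves along the reader's -x, slides with about 2 to 4 N and stays where it is left. Its lip's front half is called lip_front, and the right-hand half of the shutter tab tab_right: pressure on these would mean that the lip or the tab is pinched or pushed the wrong way.
- lip (a point): middle of the top edge of the lip's back face (which looks to the reader, +x); 67 mm above the bench, 145 mm ahead of the reader's origin when the tray is home; moves with the tray. The lip is 96 mm wide along y, 9 mm thick (from here forwards). Behind it a channel, open above and at both sides: 36 mm from lip to the tray's front plate (8 mm higher than the lip), 28 mm deep.
- seat (a point): centre of the floor of the tray's dish seat, a ring 96 mm across inside and 6 mm high; 34 mm above the bench, 28 mm ahead of the reader's origin when the tray is home. Moves with the tray.
- sample_dish: the counted sample: closed clear petri dish, 89 mm across, 15 mm high, loose in the tray's seat inside the reader, out of sight until the tray is drawn. Origin: centre of its underside.
- spare_dish: bystander, to be left alone: second closed petri dish, clear, 90 mm across and 15 mm high, lying on top of the reader's raised rear part (top 125 mm above the bench).
- dropper: bystander, to be left alone: small brown screw-cap dropper bottle, 31 mm across, 69 mm high.
- boat: bystander, to be left alone: white plastic weighing boat, 40 x 48 x 9 mm.
- amber_bottle: bystander, to be left alone: brown screw-cap reagent bottle, 60 mm across, 119 mm high.
- tape: bystander, to be left alone: roll of label tape lying flat, 69 mm across, 19 mm high.
- notebook: bystander, to be left alone: black hard-cover lab book, 213 x 150 x 17 mm.
- marker: bystander, to be left alone: marker pen lying on the lab book, 136 mm long.

How it is judged:
On the way, in this order (a step that is already met when the one before it is completed fails the run):
1. the shutter is pushed shut while the tray is still home (value of joint shutter below 0.004 m and value of joint tray below 0.008 m), for 0.2 s.
2. the tray is drawn out to its stop (value of joint tray above 0.112 m and value of joint shutter below 0.004 m), for 0.2 s.
At the end, for the whole second after the job is handed in: The tray stands at its stop (drawn out more than 112 of 120 mm), the shutter is shut (within 4 mm of the right-hand end), and the sample dish lies at rest, flat, in the seat of the tray (within 6 mm of its centre) (all of step 2 and horizontal distance between sample_dish and seat below 0.006 m and z of sample_dish in the frame of seat below 0.003 m and angle between sample_dish's own z axis and vertical below 0.05 rad and linear speed of sample_dish below 0.01 m/s and velocity of joint tray below 0.01 m/s); the robot touches nothing.
It fails at once if the sample dish is lifted or thrown out of its seat (z of sample_dish in the frame of seat above 0.008 m or horizontal distance between sample_dish and seat above 0.012 m).
It fails at once if the lip is pinched or pressed from the front (contact force between the fingers and lip_front above 3 N).
It fails at once if the shutter tab is pinched or pressed from the right (contact force between the fingers and tab_right above 3 N).
It fails at once if another thing on the bench or on the reader is moved by more than 25 mm or tipped over (distance of any of spare_dish, dropper, boat, amber_bottle, tape, notebook, marker from where it was at the start of the episode above 0.025 m or angle between any of dropper, amber_bottle's own z axis and vertical above 0.5 rad).
It also fails if it takes over 42 s, if anything falls off the work surface, if the arm or the gripper's body presses on something with over 40 N, if the wrist force passes 120 N, or if a joint passes its speed limit or range.

## Working session

There is one attempt and no reset: what is moved stays moved. The work goes in short steps, each a Python script; the robot and the scene stay as the last script left them, time stands still between calls to the robot, and variables do not carry over. Pictures are saved under pics/ and viewed, at most 10 in all, crops included, and the job is handed in when it is done.

```bash
mkdir -p pics; ls; python3 - <<'E'
from cell import bot
import cv2
for c in ("scene","top"):
    im=bot.camera(c); cv2.imwrite(f"pics/{c}0.png",im[:,:,::-1])
    k=bot.calibration(c); print(c,k["mtx"].round(1).tolist(),k["extrinsics"].round(4).tolist())
    for t in("reader","tab","lip","shutter","tray","spare_dish","dropper","amber_bottle"):
        print(t,[(d["bbox"],round(d["confidence"],2)) for d in bot.search_frame(c,t)[:2]])
print(bot.calibration("wrist"),bot.read_clock(),bot.read_tool_rot())
E
```

```text
pics
scene [[534.7, 0.0, 327.5], [0.0, 534.7, 223.4], [0.0, 0.0, 1.0]] [[-0.8955, -0.4451, 0.0022, 0.5752], [-0.3332, 0.6672, -0.6662, 0.2134], [0.295, -0.5973, -0.7458, 1.0493], [0.0, 0.0, 0.0, 1.0]]
reader [([251.7, 109.9, 115.9, 102.6], 0.56)]
tab [([338.7, 157.4, 17.1, 9.9], 0.5), ([342.9, 254.0, 19.8, 20.5], 0.3)]
lip [([317.4, 164.2, 53.3, 45.9], 0.95)]
shutter [([336.7, 150.1, 12.8, 13.5], 0.59)]
tray [([318.3, 161.1, 48.2, 48.2], 0.96)]
spare_dish [([284.7, 113.5, 38.6, 31.8], 0.74)]
dropper [([340.2, 158.1, 10.9, 6.0], 0.61), ([321.2, 217.3, 17.2, 27.3], 0.59)]
amber_bottle [([313.8, 373.0, 37.8, 55.7], 0.57)]
top [[610.7, 0.0, 318.4], [0.0, 610.7, 238.6], [0.0, 0.0, 1.0]] [[0.0168, -0.9998, 0.0069, 0.0709], [-0.9819, -0.0178, -0.1884, 0.5961], [0.1884, -0.0036, -0.9821, 1.2789], [0.0, 0.0, 0.0, 1.0]]
reader [([355.3, 108.3, 104.7, 135.3], 0.97)]
tab [([401.6, 132.5, 45.1, 42.1], 0.59), ([410.3, 200.1, 10.7, 12.4], 0.42)]
lip [([362.0, 200.5, 63.3, 43.2], 0.58)]
shutter [([210.2, 246.4, 81.3, 100.1], 0.74), ([228.5, 273.4, 41.8, 44.4], 0.25)]
tray [([362.3, 202.5, 63.3, 41.2], 0.82), ([329.4, 227.4, 17.4, 13.7], 0.41)]
spare_dish [([401.8, 134.3, 44.7, 41.4], 0.84), ([174.7, 238.6, 31.3, 30.0], 0.38)]
dropper [([329.9, 227.5, 15.2, 15.4], 0.67)]
amber_bottle [([156.9, 295.1, 31.7, 31.4], 0.6)]
{'mtx': array([[334.39938957,   0.        , 318.02235068],
       [  0.        , 334.39938957, 240.32486261],
       [  0.        ,   0.        ,   1.        ]]), 'hand_eye': array([[-7.47175300e-04, -9.63839724e-01, -2.66481573e-01,
         6.68211593e-02],
       [ 9.99999713e-01, -7.54428071e-04, -7.51546952e-05,
        -3.49844816e-04],
       [-1.28604098e-04, -2.66481552e-01,  9.63840010e-01,
        -1.75861799e-01],
       [ 0.00000000e+00,  0.00000000e+00,  0.00000000e+00,
         1.00000000e+00]])} 0.9 [1.38973826e-05 9.89085382e-01 1.47343498e-01 1.46529842e-05]
```

```bash
python3 - <<'E'
import cv2,numpy as np
a=cv2.imread("pics/scene0.png")[95:245,230:390];b=cv2.imread("pics/top0.png")[90:265,310:480]
cv2.imwrite("pics/c1.png",np.hstack([cv2.resize(a,(400,375),interpolation=2),cv2.resize(b,(400,412),interpolation=2)[:375]]))
cv2.imwrite("pics/top_crop.png",cv2.resize(b,(680,700),interpolation=2)[100:700])
E
```

```text
(no output)
```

View pics/top_crop.png

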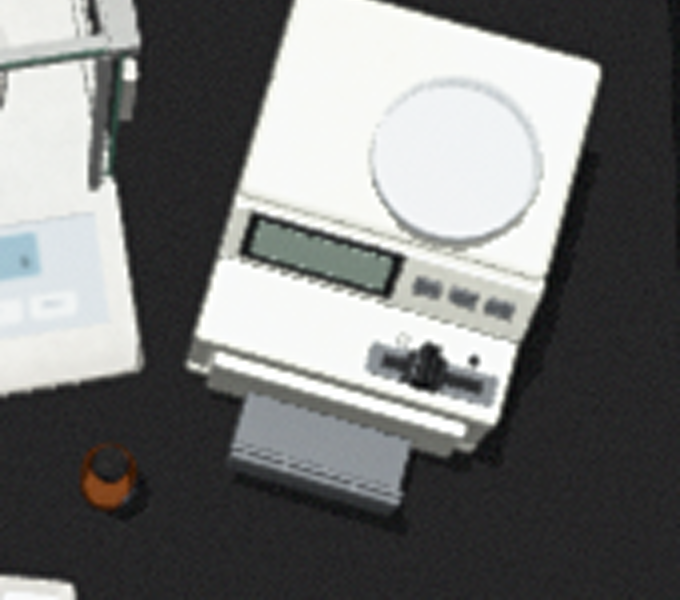

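View pics/scene0.png

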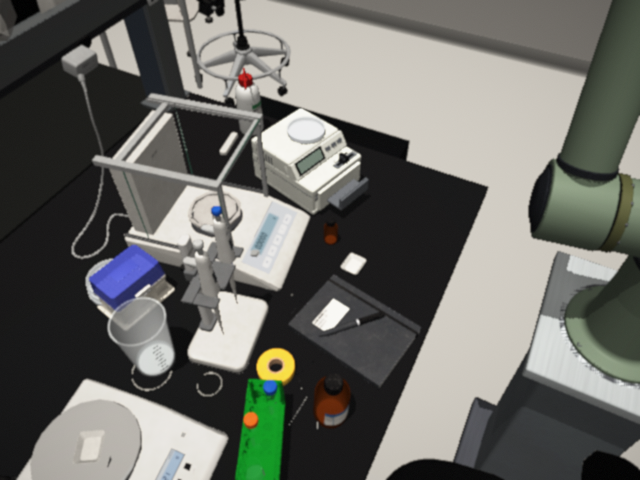

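The reader stands ahead and to the right. It is turned about -16°, the tab is mid-slot near top (417,206), and the lip runs from about (369,227) to (410,239). Nothing stands in the tray's path. I'll make a rough fix from this and then look with the wrist camera.

```bash
cat > h.py <<'E'
from cell import bot
import numpy as np, cv2
from scipy.spatial.transform import Rotation as R
def cam(c):
    """K, R, t (world -> camera) of a camera at this moment"""
    k=bot.calibration(c)
    if c!="wrist": E=k["extrinsics"]
    else:
        q=bot.read_tool_rot(); T=np.eye(4); T[:3,:3]=R.from_quat(q,scalar_first=True).as_matrix(); T[:3,3]=bot.read_position()
        E=np.linalg.inv(T@k["hand_eye"])
    return k["mtx"],E[:3,:3],E[:3,3]
def back(c,uv,z):
    K,r,t=c; d=r.T@np.linalg.solve(K,[*uv,1]); o=-r.T@t
    return o+d*(z-o[2])/d[2]
def tri(cs,uvs):
    A=[];b=[]
    for (K,r,t),(u,v) in zip(cs,uvs):
        P=K@np.c_[r,t]
        for row in (u*P[2]-P[0],v*P[2]-P[1]): A.append(row[:3]);b.append(-row[3])
    return np.linalg.lstsq(np.array(A),np.array(b),rcond=None)[0]
def down(a):  # tool x along heading a, z down
    x=np.array([np.cos(a),np.sin(a),0]);z=np.array([0,0,-1.])
    return R.from_matrix(np.c_[x,np.cross(z,x),z]).as_quat(scalar_first=True)
E
python3 - <<'E'
from h import *
c=cam("top")
L=back(c,(369,227.5),.067);Rr=back(c,(410.5,238.75),.067);t=back(c,(417.5,204),.105)
print(L,Rr,t)
d=(L-Rr)[:2];yaw=np.arctan2(d[1],d[0])-np.pi/2
ex=np.array([np.cos(yaw),np.sin(yaw)]);o=(L+Rr)[:2]/2+.145*ex
print("yaw",yaw,"o",o,np.linalg.norm(d))
p=o-.19*ex
print(p)
bot.set_gripper(0)
bot.move_pose([*p,.2],down(yaw))
cw=cam("wrist");im=bot.camera("wrist");cv2.imwrite("pics/w1.png",im[:,:,::-1])
np.save("w1.npy",np.array(cw,dtype=object),allow_pickle=True)
for n in("tab","lip","shutter","tray"): print(n,[(d["bbox"],round(d["confidence"],2)) for d in bot.search_frame("wrist",n)[:2]])
print(bot.read_position(),bot.read_clock(),bot.read_joint_positions())
E
```

```text
[ 0.61925764 -0.02847287  0.067     ] [ 0.59594345 -0.11863423  0.067     ] [ 0.66425149 -0.12846245  0.105     ]
yaw -0.25304021554931566 o [ 0.74798313 -0.10985408] 0.09312691641233488
[ 0.56403353 -0.06228787]Traceback (most recent call last):
  File "<stdin>", line 13, in <module>
ValueError: could not broadcast input array from shape (3,3) into shape (3,)
```

View pics/w1.png

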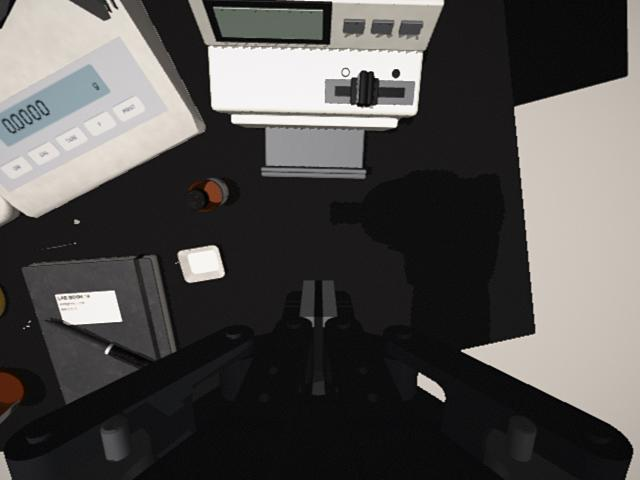

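The wrist view shows the tab near (366,88), the solid dot at (396,73) on its right, the ring at (345,72), and the lip from (262,170) to (368,174). I'll take a second wrist view from a shifted place and enlarge both.

```bash
python3 - <<'E'
from h import *
import pickle
def shot(n):
    c=cam("wrist");im=bot.camera("wrist");cv2.imwrite(f"pics/{n}.png",im[:,:,::-1]);pickle.dump(c,open(n+".pkl","wb"))
    for k in("tab","lip"): print(n,k,[(np.round(d["bbox"],1).tolist(),round(d["confidence"],2)) for d in bot.search_frame("wrist",k)[:2]])
    return im
shot("w1")
p=bot.read_position();a=-.253
bot.move_linear([p[0]+.01,p[1]-.06,.17],speed=.25)
shot("w2")
print(p,bot.read_position(),bot.read_clock())
a=cv2.imread("pics/w1.png")[40:200,240:440];b=cv2.imread("pics/w2.png")[0:200,140:400]
cv2.imwrite("pics/w1z.png",cv2.resize(a,None,fx=4,fy=3.75 if 0 else 3.75,interpolation=2)[:600])
cv2.imwrite("pics/w2z.png",cv2.resize(b,None,fx=3,fy=3,interpolation=2)[:600])
E
```

```text
w1 tab [([351.0, 73.7, 27.8, 32.1], 0.55)]
w1 lip [([228.3, 111.5, 169.3, 67.0], 0.86)]Traceback (most recent call last):
  File "<stdin>", line 9, in <module>
cell.PlanningError: the arm cannot follow that straight line within its joint ranges
```

```bash
python3 - <<'E'
from h import *
print(bot.read_joint_positions(),bot.read_position(),bot.read_clock())
yaw=-.27;ex=np.array([np.cos(yaw),np.sin(yaw)]);ey=np.array([-ex[1],ex[0]])
lip=np.array([.6076,-.0735]);tab=np.array([.664,-.128])
for nm,P,z in(("tabstart",tab+.03*ey,.095),("tabend",tab-.02*ey,.095),("tabup",tab+.03*ey,.15),("hook",lip+.015*ex,.05),("hookup",lip+.015*ex,.12),("mid",lip-.05*ex,.05),("out",lip-.115*ex,.05),("view2",np.array([.574,-.122]),.17),("view3",np.array([.56,-.11]),.2)):
    for da in(0,np.pi,np.pi/2,-np.pi/2):
        q=bot.solve_ik([*P,z],down(yaw+da)); print(nm,round(da,2),None if q is None else np.round(q,2))
E
```

```text
[-2.40367644e-01  3.57133819e-01 -1.41955606e-01  1.07175141e+00
 -1.10166081e-05 -3.12855567e+00] [ 0.56400071 -0.06246541  0.19997691] 5.65
tabstart 0 [-0.25  0.64  0.04  0.98  0.   -3.13]
tabstart 3.14 [-0.25  0.64  0.04  0.98  0.    0.02]
tabstart 1.57 [-0.25  0.64  0.04  0.98  0.    1.59]
tabstart -1.57 [-0.25  0.64  0.04  0.98  0.   -1.56]
tabend 0 [-0.33  0.63  0.03  0.97  0.    3.08]
tabend 3.14 [-0.33  0.63  0.03  0.97  0.   -0.06]
tabend 1.57 [-0.33  0.63  0.03  0.97  0.    1.51]
tabend -1.57 [-0.33  0.63  0.03  0.97  0.   -1.63]
tabup 0 [-0.25  0.6   0.12  1.09  0.   -3.13]
tabup 3.14 [-0.25  0.6   0.12  1.09  0.    0.02]
tabup 1.57 [-0.25  0.6   0.12  1.09  0.    1.59]
tabup -1.57 [-0.25  0.6   0.12  1.09  0.   -1.56]
hook 0 [-0.24  0.59 -0.17  0.81  0.   -3.11]
hook 3.14 [-0.24  0.59 -0.17  0.81  0.    0.03]
hook 1.57 [-0.24  0.59 -0.17  0.81  0.    1.6 ]
hook -1.57 [-0.24  0.59 -0.17  0.81  0.   -1.54]
hookup 0 [-0.24  0.52 -0.09  0.96  0.   -3.11]
hookup 3.14 [-0.24  0.52 -0.09  0.96  0.    0.03]
hookup 1.57 [-0.24  0.52 -0.09  0.96  0.    1.6 ]
hookup -1.57 [-0.24  0.52 -0.09  0.96  0.   -1.54]
mid 0 [-0.24  0.49 -0.36  0.73  0.   -3.11]
mid 3.14 [-0.24  0.49 -0.36  0.73  0.    0.03]
mid 1.57 [-0.24  0.49 -0.36  0.73  0.    1.6 ]
mid -1.57 [-0.24  0.49 -0.36  0.73  0.   -1.54]
out 0 [-0.23  0.39 -0.53  0.66  0.   -3.11]
out 3.14 [-0.23  0.39 -0.53  0.66  0.    0.04]
out 1.57 [-0.23  0.39 -0.53  0.66  0.    1.61]
out -1.57 [-0.23  0.39 -0.53  0.66  0.   -1.53]
view2 0 [-0.34  0.41 -0.14  1.02  0.    3.08]
view2 3.14 [-0.34  0.41 -0.14  1.02  0.   -0.07]
view2 1.57 [-0.34  0.41 -0.14  1.02  0.    1.51]
view2 -1.57 [-0.34  0.41 -0.14  1.02  0.   -1.64]
view3 0 [-0.32  0.36 -0.13  1.07  0.    3.09]
view3 3.14 [-0.32  0.36 -0.13  1.07  0.   -0.05]
view3 1.57 [-0.32  0.36 -0.13  1.07  0.    1.52]
view3 -1.57 [-0.32  0.36 -0.13  1.07  0.   -1.62]
```

```bash
python3 - <<'E'
from h import *
import pickle
yaw=-.27;ex=np.array([np.cos(yaw),np.sin(yaw)]);ey=np.array([-ex[1],ex[0]])
o=np.array([.748,-.110])
bot.move_pose([*(o-.03*ex-.09*ey),.2],down(yaw+np.pi))
c=cam("wrist");im=bot.camera("wrist");cv2.imwrite("pics/w2.png",im[:,:,::-1]);pickle.dump(c,open("w2.pkl","wb"))
for k in("tab","lip"): print(k,[(np.round(d["bbox"],1).tolist(),round(d["confidence"],2)) for d in bot.search_frame("wrist",k)[:2]])
K,r,t=c
for P in([.664,-.128,.105],[.6076,-.0735,.067]):
    q=K@(r@np.array(P)+t);print(q[:2]/q[2])
print(bot.read_position(),bot.read_clock())
a=cv2.imread("pics/w1.png")[50:190,240:430]
cv2.imwrite("pics/w1z.png",cv2.resize(a,None,fx=4,fy=4,interpolation=2))
b=cv2.rotate(im[:,:,::-1],cv2.ROTATE_180)[240:480,160:460] if 0 else im[0:200,200:460,::-1]
cv2.imwrite("pics/w2z.png",cv2.resize(b,None,fx=3,fy=3,interpolation=2))
E
```

```text
tab [([367.3, 157.9, 26.4, 32.2], 0.77)]
lip [([339.5, 85.6, 168.8, 64.5], 0.66)]
[380.90027903 176.41603005]
[420.79637764  90.69530691]
[ 0.69506402 -0.18864334  0.20011177] 8.3583
```

View pics/w1z.png

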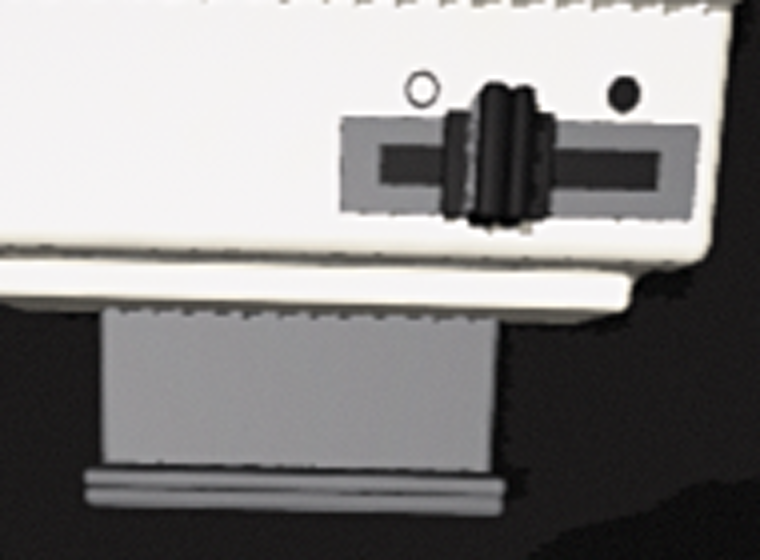

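View pics/w2z.png

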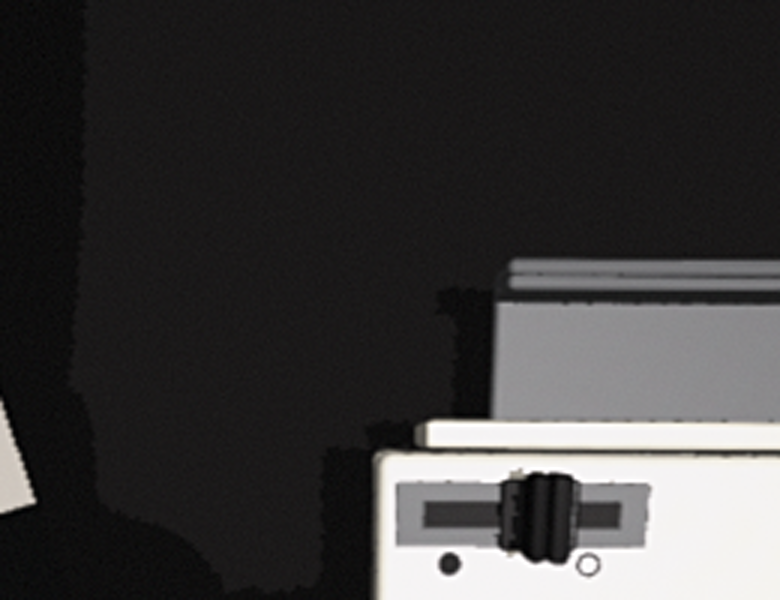

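Both views agree. The tab's top-left edge is at about (360,88.8) in w1 and (392.3,172.3) in w2. The right end of the lip's back edge is at (366,169.5) and (370,96.7). The channel is free.

```bash
python3 - <<'E'
from h import *
import pickle
c1=pickle.load(open("w1.pkl","rb"));c2=pickle.load(open("w2.pkl","rb"))
print("tab",tri([c1,c2],[(360,88.75),(392.3,172.3)]), back(c1,(360,88.75),.105),back(c2,(392.3,172.3),.105))
print("lipR",tri([c1,c2],[(366,169.5),(370,96.7)]),back(c1,(366,169.5),.067),back(c2,(370,96.7),.067))
L=back(c1,(261.2,167),.067);Rr=back(c1,(366,169.5),.067);d=L-Rr
print(L,np.linalg.norm(d),"yaw",np.arctan2(d[1],d[0])-np.pi/2)
# slot ends (deck level) for yaw
a=back(c1,(240+340/4,50+115/4),.085);b=back(c1,(240+698/4,50+125/4),.085);d=a-b;print("slot plate yaw",np.arctan2(d[1],d[0])-np.pi/2)
a=back(c2,(200+397/3,547/3),.085);b=back(c2,(200+650/3,547/3),.085);d=b-a;print("slot yaw w2",np.arctan2(d[1],d[0])-np.pi/2)
E
```

```text
tab [ 0.66191546 -0.11956451  0.11011511] [ 0.66192652 -0.12037446  0.105     ] [ 0.66326919 -0.11854915  0.105     ]
lipR [ 0.60014834 -0.11649725  0.0677456 ] [ 0.59944028 -0.11660821  0.067     ] [ 0.60065713 -0.11632891  0.067     ]
[ 0.62542075 -0.02543984  0.067     ] 0.09479798149765478 yaw -0.2776136161985958
slot plate yaw -0.2798817747888642
slot yaw w2 -0.27045424692900033
```

```bash
python3 - <<'E'
from h import *
yaw=-.276;ex=np.array([np.cos(yaw),np.sin(yaw)]);ey=np.array([-ex[1],ex[0]])
tab=np.array([.6625,-.1195]);q=down(yaw+np.pi)
P=tab+.028*ey
bot.move_pose([*P,.15],q)
print("down hit",bot.move_linear([*P,.094],speed=.1,until_force=8),bot.read_position(),bot.read_ft_force())
print("push hit",bot.move_linear([*(P-.06*ey),.094],speed=.05,until_force=9))
p=bot.read_position();print(p,"finger contact travel past tab",-(p[:2]-tab)@ey, bot.read_ft_force(),bot.read_clock())
bot.move_linear([*(p[:2]+.012*ey),.094]);bot.move_linear([*(p[:2]+.012*ey),.16],speed=.2)
for c in("wrist","top"):
    im=bot.camera(c);cv2.imwrite(f"pics/{c}3.png",im[:,:,::-1])
b=cv2.imread("pics/top3.png")[170:250,350:450];cv2.imwrite("pics/t3.png",np.hstack([cv2.resize(b,(400,320),interpolation=2),cv2.resize(cv2.imread("pics/wrist3.png"),(400,320))]))
E
```

```text
down hit False [ 0.67067312 -0.09310606  0.09453504] [-0.30908564 -0.27208643  0.28579559]
push hit False
[ 0.6538575  -0.14994346  0.09399339] finger contact travel past tab 0.03164642972255653 [-0.48833871 -0.15194755  0.70124834] 10.9333
```

View pics/t3.png

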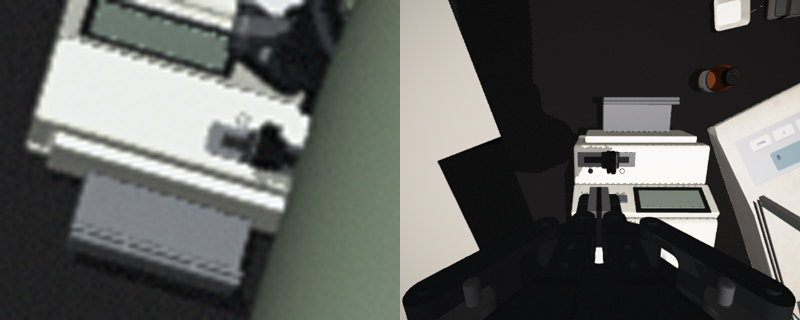

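```bash
python3 - <<'E'
from h import *
c=cam("wrist");im=bot.camera("wrist");print(bot.read_gripper_width(),bot.read_position(),bot.read_ft_force())
for k in("tab","shutter","lip"): print(k,[(np.round(d["bbox"],1).tolist(),round(d["confidence"],2)) for d in bot.search_frame("wrist",k)[:2]])
K,r,t=c
for n,P in(("tab0",[.6625,-.1195,.105]),("lip",[.613,-.0708,.067])):
    q=K@(r@np.array(P)+t);print(n,q[:2]/q[2])
cv2.imwrite("pics/w3z.png",cv2.resize(im[170:330,260:460,::-1],None,fx=3.75,fy=3.75,interpolation=2))
E
```

```text
-0.00034788494654725384 [ 0.65610106 -0.13822369  0.15847634] [-0.39807624  0.35819105 -0.5545527 ]
tab [([322.2, 231.6, 27.0, 35.1], 0.72)]
shutter [([324.1, 228.4, 24.6, 36.2], 0.62)]
lip [([293.3, 149.1, 184.4, 68.6], 0.72)]
tab0 [345.80127067 247.86467655]
lip [386.39756652 158.83236565]
```

View pics/w3z.png

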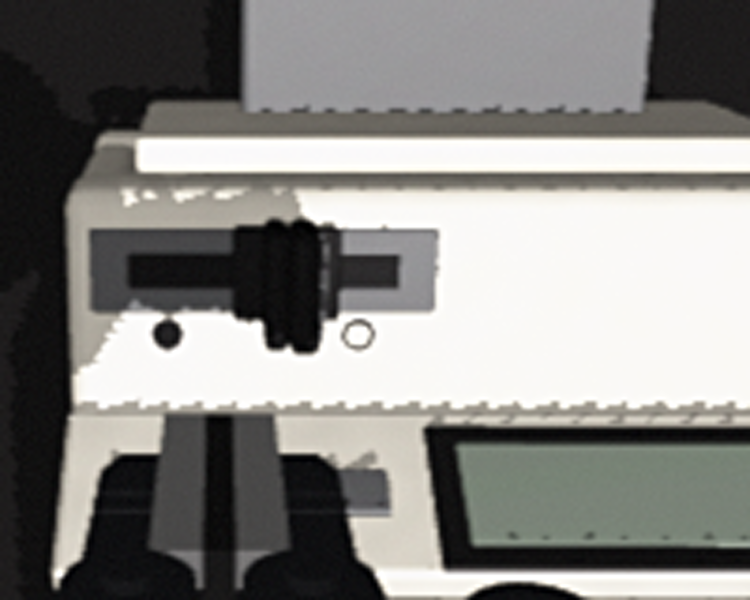

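The tab has not moved: its left edge is at (346.7, ~243) against a predicted 345.8. The push met no force, so the finger passed over it. The visible fingertip edge, at row ~280, also suggests the tips are shorter than the nominal TCP. I'll probe the clear deck to measure this.

```bash
python3 - <<'E'
from h import *
yaw=-.276;ex=np.array([np.cos(yaw),np.sin(yaw)]);ey=np.array([-ex[1],ex[0]])
tab=np.array([.6625,-.1195]);P=tab+.03*ey
print(bot.read_clock())
bot.move_linear([*P,.158],speed=.15)
bot.move_linear([*P,.097],speed=.15)
print("hit",bot.move_linear([*P,.070],speed=.03,until_force=4),bot.read_position(),bot.read_ft_force(),bot.read_clock())
E
```

```text
11.9667
hit False [ 0.67087499 -0.09068074  0.07021786] [-0.44624011  0.33544621 -0.4883266 ] 14.0583
```

```bash
python3 - <<'E'
from h import *
w=bot.camera("wrist")[150:390,200:500,::-1];s=bot.camera("scene")[90:220,240:400,::-1]
print(bot.read_joint_positions(),bot.read_tool_rot())
cv2.imwrite("pics/p4.png",np.hstack([cv2.resize(w,(400,320)),cv2.resize(s,(394,320),interpolation=2)]))
K,r,t=cam("scene");q=K@(r@bot.read_position()+t);print(q[:2]/q[2])
q=K@(r@np.array([.6625,-.1195,.105])+t);print(q[:2]/q[2])
E
```

```text
[-2.43297001e-01  6.55478206e-01  6.88311903e-03  9.21725548e-01
  3.88962493e-05  3.27258611e-02] [ 2.38572649e-04  1.37573719e-01  9.90491502e-01 -5.65506713e-06]
[333.89120893 173.15364156]
[342.76401769 155.60778739]
```

View pics/p4.png

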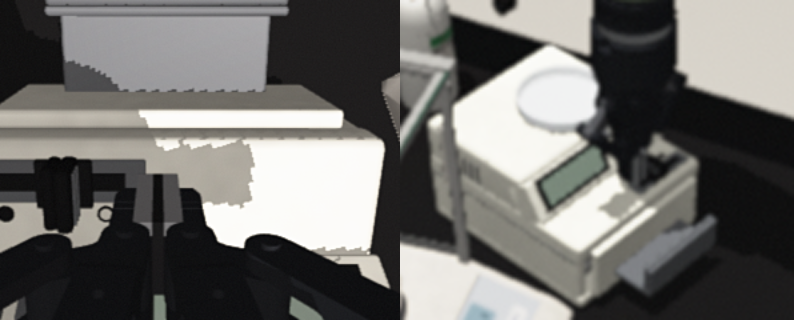

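In the scene view the real fingertip is at about (336,167), and the nominal TCP projects to (334,173). The tip is therefore roughly 15–20 mm above the reported TCP and still off the deck, with its shadow separate. I'll probe further down.

```bash
python3 - <<'E'
from h import *
p=bot.read_position()
print("hit",bot.move_linear([p[0],p[1],.054],speed=.02,until_force=3),bot.read_position(),bot.read_ft_force(),bot.read_clock())
E
```

```text
hit False [ 0.67098559 -0.0906846   0.05411226] [-0.25664697 -0.12623761 -0.29545555] 15.1083
```

```bash
python3 - <<'E'
from h import *
w=bot.camera("wrist").copy()[:,:,::-1];s=bot.camera("scene").copy()[:,:,::-1]
p=bot.read_position()
def crop(c,im,x0,y0,ww,hh,f):
    K,r,t=cam(c);o=cv2.resize(im[y0:y0+hh,x0:x0+ww],None,fx=f,fy=f,interpolation=2)
    for k in range(0,5):
        q=K@(r@(p+[0,0,.01*k])+t);u=(q[:2]/q[2]-[x0,y0])*f
        cv2.circle(o,tuple(int(v) for v in u),2,(0,0,255) if k%2==0 else (0,255,0),-1)
    return o
a=crop("wrist",w,240,180,160,240,2.5);b=crop("scene",s,305,135,50,75,8)
cv2.imwrite("pics/p5.png",np.hstack([a,b]));print(bot.read_ft_force(),bot.read_gripper_width())
E
```

```text
[-1.18365425  1.06241191  0.792856  ] 0.0009661685312400616
```

View pics/p5.png

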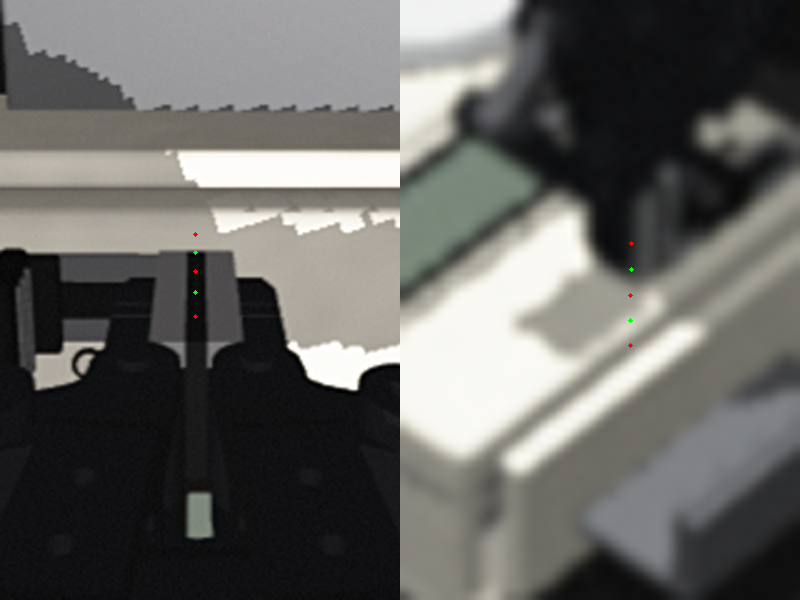

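Marking the image shows the fingertip ~30 mm behind the nominal TCP, at (650,275), just about at the deck. I'll lean the hand back 15°, which keeps its body clear of the spare dish. Then I'll find the deck by touch, rise 7 mm and push.

```bash
cat >> h.py <<'E'
yaw=-.276;ex=np.array([np.cos(yaw),np.sin(yaw),0]);ey=np.array([-ex[1],ex[0],0]);uz=np.array([0,0,1.])
tab=np.array([.6625,-.1195,.105]);lip=np.array([.613,-.0708,.067])
def lean(th):  # tool x towards the robot, hand leaning back by th; returns quaternion, tool z
    z=np.sin(th)*ex-np.cos(th)*uz;x=-np.cos(th)*ex-np.sin(th)*uz
    return R.from_matrix(np.c_[x,np.cross(z,x),z]).as_quat(scalar_first=True),z
E
python3 - <<'E'
from h import *
c=cam("top");d=back(c,(424,155),.14);o=lip+.145*ex
print("spare x_r,y_r",(d-o)@ex,(d-o)@ey,"tab",(tab-o)@ex,(tab-o)@ey)
q,z=lean(np.radians(15))
T=lambda y,h,x=-.003: tab*[1,1,0]+x*ex+y*ey+h*uz+.031*z
p=bot.read_position();bot.move_linear(p+.05*uz,speed=.15)
bot.move_pose(T(.032,.11),q)
hit=bot.move_linear(T(.032,.070),speed=.025,until_force=4)
p=bot.read_position();h=(p-.031*z)[2];print("deck touch",hit,h,bot.read_ft_force(),bot.read_clock())
if hit:
    s=p+.007*uz;bot.move_linear(s,speed=.05)
    hit=bot.move_linear(s-.065*ey,speed=.04,until_force=8)
    e=bot.read_position();print("push",hit,"travel",(s-e)@ey,"TCP y past tab",-(e-tab)@ey,bot.read_ft_force(),bot.read_clock())
E
```

```text
spare x_r,y_r 0.016410074116772207 -0.023792295934772046 tab -0.08410221879165478 -0.03336765265793382
deck touch True 0.08450665217975951 [-1.25333091 -0.03667189  5.60696548] 17.25
push True travel 0.043216493031886904 TCP y past tab 0.011215812303291507 [1.39323015 3.12042847 1.48227058] 18.6417
```

The deck touch gives a tip offset of ~33 mm, and the tab was pushed ~25 mm until it met its stop. Next I'll hook and draw the tray.

```bash
python3 - <<'E'
from h import *
p=bot.read_position();bot.move_linear(p+.012*ey,speed=.1);bot.move_linear(p+.012*ey+.05*uz,speed=.2)
c=cam("wrist");bot.camera("wrist");d=bot.search_frame("wrist","tab")[:1]
if d:
    b=d[0]["bbox"];m=back(c,(b[0]+b[2]/2,b[1]+b[3]/2),.1);print("tab centre now y rel. old face",(m-tab)@ey,d[0]["confidence"])
q,z=lean(np.radians(12))
T=lambda x,h: lip*[1,1,0]+x*ex+.008*ey+h*uz+.033*z
for a in(T(.02,.051),T(-.12,.051)): print(bot.solve_ik(a,q) is not None)
bot.move_pose(T(.02,.12),q)
print("down hit",bot.move_linear(T(.02,.051),speed=.06,until_force=5),bot.read_position()-T(.02,.051),bot.read_ft_force(),bot.read_clock())
E
```

```text
tab centre now y rel. old face -0.028448488474573867 0.66
True
True
down hit False [ 4.87964441e-04 -6.10020045e-05  5.38789216e-04] [-0.13414062 -0.42426464 -0.75450119] 21.0667
```

```bash
python3 - <<'E'
from h import *
s=bot.read_position()
hit=bot.move_linear(s-.145*ex,speed=.05,until_force=11)
e=bot.read_position();print("draw",hit,(s-e)@ex,bot.read_ft_force(),bot.read_clock())
E
```

```text
draw True 0.1255278346115367 [ 2.10530799 -0.07312176  0.42086739] 23.275
```

The tray stopped after 125.5 mm of travel including ~6 mm slack, so it is at its stop. I'll back off, leave the channel, and check.

```bash
python3 - <<'E'
from h import *
e=bot.read_position();bot.move_linear(e+.005*ex,speed=.03);bot.move_linear(e+.005*ex+.13*uz,speed=.12)
p=bot.read_position();c=cam("wrist")
bot.move_pose([.40,-.30,.25],down(yaw+np.pi))
ct=cam("top");t=bot.camera("top")
for k in("sample_dish","lip","tab","spare_dish"): print(k,[(np.round(d["bbox"],1).tolist(),round(d["confidence"],2)) for d in bot.search_frame("top",k)[:2]])
for n,P in(("lip",lip-.12*ex),("seat",lip+.117*ex-.12*ex-.033*uz+.015*uz)):
    K,r,tt=ct;q=K@(r@P+tt);print(n,q[:2]/q[2])
print(bot.read_clock());cv2.imwrite("pics/f.png",cv2.resize(t[110:310,310:480,::-1],None,fx=3,fy=3,interpolation=2))
E
```

```text
sample_dish [([366.3, 213.5, 41.0, 43.6], 0.88)]
lip [([344.6, 206.0, 75.2, 86.9], 0.6)]
tab [([157.0, 295.2, 30.7, 29.6], 0.45)]
spare_dish [([399.7, 132.3, 46.6, 42.1], 0.79)]
lip [373.42943494 283.2338244 ]
seat [387.0998712  233.57972472]
26.2417
```

View pics/f.png

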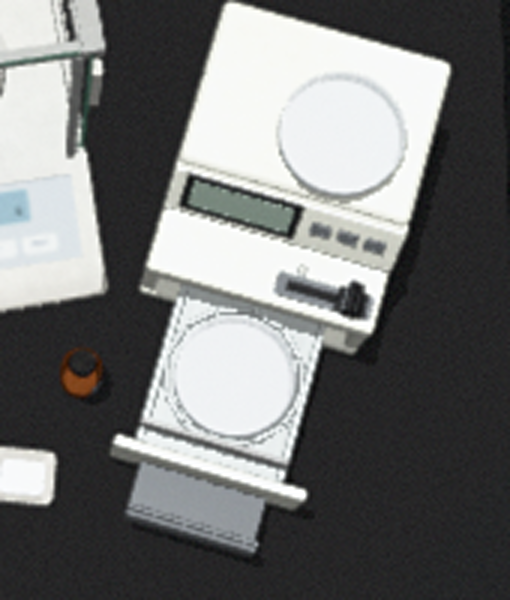

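The picture shows the tray fully out with its lip near (374,284), where it was predicted to be at the stop. The dish lies centred in its seat at (387,235), the tab is at the right-hand end of its slot at about (428,209), and the spare dish and dropper have not moved. I'm handing it in.

```bash
python3 -c "
from cell import bot
print(bot.close_job())"
```

```text
the job is handed in; nothing more can be done
None
```

I handed the job in: the shutter is shut, the tray is drawn out to its stop with the dish centred in its seat, and nothing else looked moved in the last picture; no verdict came back.

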